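# Slide the die plate under the hand press and stamp the blank

### The job

Push the flat aluminium die plate with the fingertips along the table, under the low bridge of the hand press, until its front edge is fully home against the back stop; keep it flat on the table all the way, neither lifted nor tipped. Only then press the black plunger cap on top of the press down until the punch meets the brass blank, and let it spring back up. Leave the spools, tape, snips and other things on the table where they are.

Things in the scene. Friction and masses are not known exactly. Their poses are not given: they have to be found in the camera images.
- plate: flat aluminium plate lying loose on the table, robot side of the press: 130 long (its x) x 70 wide (y) x 14 thick, about 0.35 kg (varies). Origin at the centre of its underside; +x points to its front end, which goes under the bridge first (at the start within 20 degrees of the press's x). Fully home its origin is at x = -25, y = 0 in the press's frame, its rear edge still 65 in front of the bridge.
- blank (a point): centre of the brass blank (diameter 34) on the plate's top, 25 ahead of the plate's origin, 14 above its underside; home it lies right under the punch.
- press: grey hand press fixed to the table. Origin on the table right under the punch's axis; x points along the plate's way in, z up. The bridge spans x = -25 to 25, y = -63 to 63; underside 18 above the table (4 above the plate), top at 40; its cheeks' inner faces are 82 apart (y = -41 to 41). No base under the bridge: the plate slides on the table.
- mouth (a point): middle of the press's mouth, on the table at press x = -47, y = 0, between the tips of two small flared guides, 12 high, that narrow from about 114 apart here to 82 at the bridge.
- stop (a point): middle of the back stop's face, on the table at press x = 40, y = 0. The stop is a steel bar 126 wide and 16 high, seen behind the bridge; the plate's front edge ends against it. Sliding the plate on the table takes 2 to 6 N, a little more at the first touch; at the stop the force climbs sharply.
- plunger_top (a point): centre of the top of the plunger's round black cap, diameter 46 (flat top 38), over the press's origin, 69 above the table when up. It is pressed straight down.
- plunger (a joint): travel of the plunger: 0 up, grows as it is pressed, metres. A weak spring (about 1 N at the start, 4 N at 10 mm) returns it by itself; with the plate home the punch meets the blank at 0.010 and firmly stops there.
- spool_tall: thread spool standing beside the press, diameter 39, height 56; origin at the centre of its underside
- spool_short: thread spool standing on the other side of the press, diameter 39, height 40; origin at the centre of its underside
- tape: white ring of tape lying flat, outer diameter 68, height 22; origin at the centre of its underside
- snips: small steel thread snips lying flat, about 110 long along x, 30 wide, 6 high; origin on the table near their middle
- cup: small open white plastic cup behind the press, diameter 56, height 42; origin at the centre of its underside
- bead_dish: low white dish with red beads, diameter 72, height 20; origin at the centre of its underside
- awl: awl with a flat wooden handle lying on the table, 105 long along x, handle 16 wide and 14 high; origin on the table near the handle's front end
Not all that is in view belongs to the job. Of the things like the plate, leave any that is blue; of the rest the smaller one is meant. Of the things that look like the press, the smaller one is meant.

How it is judged (in metres and radians):
On the way, in this order (a step that is already met when the one before it is completed fails the run):
1. the die plate is fully home under the bridge (x of plate in the frame of press above -0.03 m and horizontal distance between blank and press below 0.008 m and angle between the x axis of plate and the x axis of press, either way round below 0.1 rad and height (world z) of plate below 0.004 m), for 0.2 s.
2. the plunger is pressed down onto the blank (all of step 1 and value of joint plunger above 0.0085 m), for 0.1 s.
At the end, for the whole second after the job is handed in: The plate lies flat and still under the bridge, its middle within 5 mm of touching the back stop, the blank within 8 mm of the punch's axis, square to the press within 0.1 rad; the plunger has been pressed at least 8.5 mm down while the plate was home, and is back up (within 3 mm) (all of step 1 and value of joint plunger below 0.003 m and linear speed of plate below 0.01 m/s).
It fails at once if the die plate is lifted or tipped (height (world z) of plate above 0.007 m or angle between plate's own z axis and vertical above 0.08 rad).
It fails at once if the plunger is pressed before the plate is home (value of joint plunger above 0.005 m and (x of plate in the frame of press below -0.032 m or horizontal distance between blank and press above 0.011 m)).
It fails at once if another thing on the table is moved by more than 25 mm (distance of any of spool_tall, spool_short, tape, snips, cup, bead_dish, awl from where it was at the start of the episode above 0.025 m).
It also fails if it takes over 64 s, if anything falls off the work surface, if the arm or the gripper's body presses on something with over 40 N, if the wrist force passes 120 N, or if a joint passes its speed limit or range.

### The arm

A 6-joint arm with a two-finger parallel gripper is mounted at the origin on the work surface. World frame = base frame: x ahead of the robot, y to its left, z up, the work surface at z = 0. Lengths are in mm, angles in rad, forces in N, time in s.
With the tool pointing down it reaches from about 300 to 850 mm from the base axis. Payload 4.2 kg.
Tool frame: the origin (TCP) lies between the finger pads; the fingertips stand 17 mm ahead of it and the grasp point (between the pads) lies 2 mm behind it; z points along the fingers, y is the direction in which the jaws open and shut (so a half turn about z gives the same grasp; the last joint's range is limited). The gripper opens to 91 mm and grips with 3 to 60 N. Pads are 32 mm wide; open, the fingers measure 118 mm over their backs; the gripper's body (76 mm by 178 mm) begins 60 mm behind the grasp point.
Start: joints at [-0.02, 0.32, 1.565, -0, 1.257, -0.02], TCP at [575.014, 0, 230.976] pointing down, gripper open.
Joint ranges: [-3.11, 3.11], [-0.84, 2.01], [0.21, 2.61], [-1.34, 4.49], [0.05, 2.63], [-2.56, 2.56]. Speed limits (rad/s): [2.57, 2.57, 3.14, 3.14, 3.14, 3.14].

### API

Orientations are given as a rotation vector (axis times angle).
In Python, from rig import get_obs, get_image, finish_job gives the robot as it stands. The module is installed in compiled form; this text tells all that it offers.
- The arm moves only by the tool play_rows, never from a script. Its argument "moves" is a list of rows, each an object of numbers: "ax", "ay", "az": the turn, a rotation vector about the tool's x, y, z in units of 0.08 rad (1.0 is 0.08 rad); "tx", "ty", "tz": the shift along the tool's x, y, z in units of 40 mm (1.0 is 40 mm); "gripper": the gripper's target within -1 to 1 (shut at 1, half-way at 0, fully open at -1). In form: [{"ax": .., "ay": .., "az": .., "tx": .., "ty": .., "tz": .., "gripper": ..}, ...]. A call has 1 to 8 rows; each row shifts and turns the commanded pose from where the row before left it, along the tool's axes as they then stand; what a row does not reach is not made up. A row lasts 1/10 s, in which the tool goes at most 50 mm and 8.59 degrees, less where a joint would pass 70% of its speed; a pose out of reach is approached as far as the arm can. A call with a number of a shift or a turn outside -1 to 1 is refused whole. A call with a gripper value outside its range is refused whole. The fingers move at their own pace and stop on an object; the grip force is fixed at half the most. Time passes only in rows, so rows that do not move let the fingers close. It gives the time, the measured TCP pose, the force and the opening at its end, in the units of the state.
- get_obs(): the state, without advancing time (a new reading comes with each control period).
- get_image(name): name is "scene" or "side" or "wrist"; returns a dict with "color" (480x640x3 uint8, blue, green, red), "fx", "fy", "cx", "cy" (pixels), "dist" ([k1, k2, p1, p2, k3] as OpenCV has them; the pictures are not rectified), "rvec" (rotation vector, rad) and "tvec" (3), from world to camera coordinates, as OpenCV has them. Camera axes: x right, y down, z forward; pixel columns grow to the right and rows downward; lengths in mm; the calibration is good to about 2 mm. A picture is of the moment at which its call begins. There is no depth.
- finish_job(): hands the job in, once; it reports no verdict.
The state is a dict: "time_s": time; "qpos": joint angles; "dq": joint speeds; "joint_torque": joint torques, N m; "tcp_pos": TCP position; "eef_rot": TCP orientation; "ft_force": force on the tool from outside, world axes, zero at the start; "moment": the same for the moment, N m; "opening": finger opening in mm.
Only numpy, scipy, OpenCV 4.12 (cv2) and the standard library are available. Lean on these libraries where they do the work, as an engineer would, in place of code of your own. Each camera call takes 0.05 s, during which the arm holds its last target.

## Working session

There is one attempt and no reset: what is moved stays moved. The work goes in short steps, Python scripts to look and compute and a tool call to move; the robot and the scene stay as the last step left them, time stands still between calls to the robot, and variables do not carry over. Pictures are saved under pics/ and viewed, and the job is handed in when it is done.

Besides the shell and the picture viewer there is one more tool, called after "Call:" as a command line: name --argument value ..., lists and objects as JSON in quotes. play_rows: Moves the arm, as the interface text tells. Shifts and turns lie within -1 to 1; 1 stands for 40 mm of shift or 0.08 rad of turn. Its arguments: {"type":"object","properties":{"moves":{"type":"array","items":{"type":"object","properties":{"ax":{"type":"number","minimum":-1,"maximum":1},"ay":{"type":"number","minimum":-1,"maximum":1},"az":{"type":"number","minimum":-1,"maximum":1},"tx":{"type":"number","minimum":-1,"maximum":1},"ty":{"type":"number","minimum":-1,"maximum":1},"tz":{"type":"number","minimum":-1,"maximum":1},"gripper":{"type":"number"}}}}},"required":["moves"]}

```bash
mkdir -p pics; python3 - <<'E'
from rig import *
import cv2
o=get_obs();print(o)
for n in("scene","side","wrist"):
    im=get_image(n);cv2.imwrite(f"pics/{n}0.png",im["color"]);print(n,{k:im[k] for k in im if k!="color"})
E
```

```text
{'time_s': 0.0, 'qpos': array([-1.99929463e-02,  3.20270078e-01,  1.56566962e+00,  1.98838661e-06,
        1.25740759e+00, -2.00083942e-02]), 'dq': array([-0.00050902, -0.00144772,  0.00175225,  0.0007592 ,  0.00042998,
       -0.00078549]), 'joint_torque': array([-5.01459035e-04, -4.12465632e+01, -2.31973493e+01,  7.28826877e-02,
        4.58198413e-02, -1.41870069e-04]), 'tcp_pos': array([5.74520940e+02, 1.50046348e-02, 2.30136453e+02]), 'eef_rot': array([-2.22052898e+00, -2.22056192e+00,  1.90662925e-03]), 'ft_force': array([ 0.15263281, -0.5501398 ,  0.52433726]), 'moment': array([-0.02440299,  0.01311329,  0.00563245]), 'opening': 91.48630249207443}
scene {'fx': 570.9945702446283, 'fy': 570.9945702446283, 'cx': 326.47549377236624, 'cy': 237.88447040541655, 'dist': array([-0.11973137,  0.        ,  0.        ,  0.        ,  0.        ]), 'rvec': array([ 1.97962728,  1.75569978, -0.51195853]), 'tvec': array([ -70.13851757, -433.83125692, 1752.10932451])}
side {'fx': 475.24255391957155, 'fy': 475.24255391957155, 'cx': 315.76714912484266, 'cy': 248.95722440782552, 'dist': array([-0.11680456,  0.        ,  0.        ,  0.        ,  0.        ]), 'rvec': array([ 2.26718844, -0.75679282,  0.30763908]), 'tvec': array([-412.40214403,  314.96918555,  879.05590025])}
wrist {'fx': 341.5198553777605, 'fy': 341.5198553777605, 'cx': 322.9647137941741, 'cy': 243.52459705558067, 'dist': array([-0.03504165,  0.        ,  0.        ,  0.        ,  0.        ]), 'rvec': array([-2.90083938e+00,  1.09028835e-03,  2.77009548e-03]), 'tvec': array([-574.80663338,  -27.28788051,  390.94830851])}
```

View pics/scene0.png

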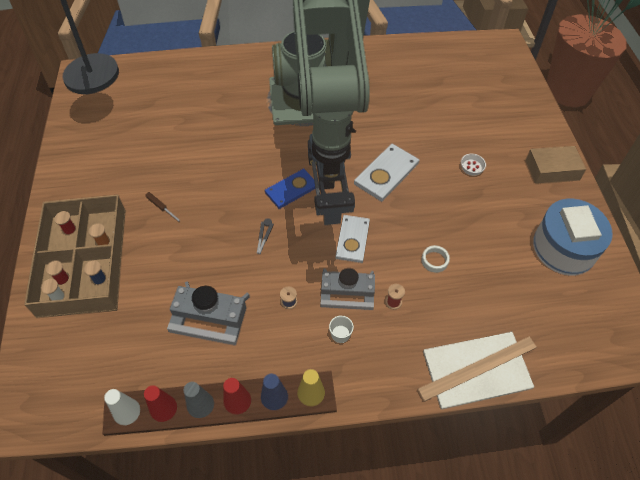

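View pics/side0.png

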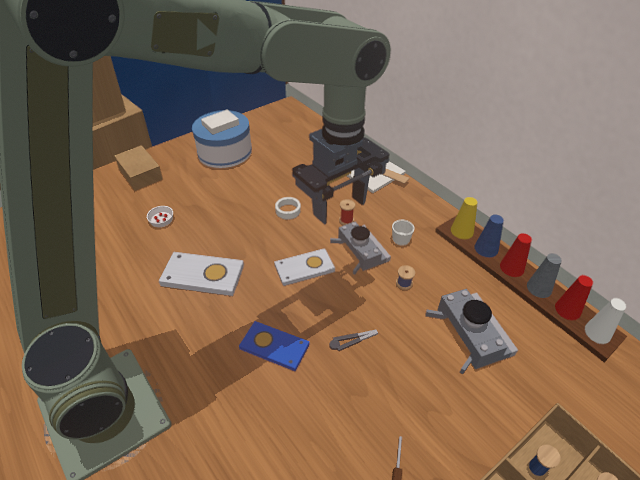

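View pics/wrist0.png

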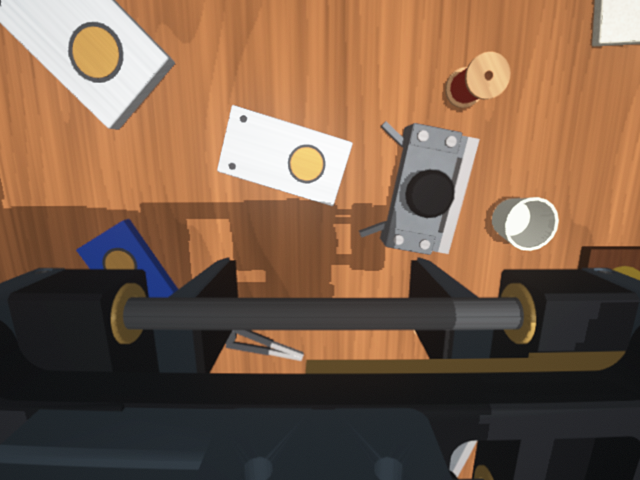

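Wrist view: the small silver plate spans pixels (218–352, 105–205) with its blank at (307,163). The small press's cap is at (430,192), with the spools, cup and tape clear around it. Next I measure corners and centres.

```bash
cat > h.py <<'E'
import numpy as np,cv2
from rig import *
def ray(im,uv,z):
    K=np.array([[im["fx"],0,im["cx"]],[0,im["fy"],im["cy"]],[0,0,1]])
    p=cv2.undistortPoints(np.array(uv,float).reshape(-1,1,2),K,im["dist"]).reshape(-1,2)
    R=cv2.Rodrigues(im["rvec"])[0];C=-R.T@im["tvec"]
    d=np.c_[p,np.ones(len(p))]@R
    return C+d*((z-C[2])/d[:,2])[:,None]
def proj(im,P):
    K=np.array([[im["fx"],0,im["cx"]],[0,im["fy"],im["cy"]],[0,0,1]])
    return cv2.projectPoints(np.array(P,float).reshape(-1,1,3),im["rvec"],im["tvec"],K,im["dist"])[0].reshape(-1,2)
def blob(mask,near):
    n,l,s,c=cv2.connectedComponentsWithStats(mask.astype(np.uint8))
    i=l[near[1],near[0]]
    return (l==i) if i else None
E
python3 - <<'E'
from h import *
im=get_image("wrist");c=im["color"];hsv=cv2.cvtColor(c,cv2.COLOR_BGR2HSV)
cv2.imwrite("pics/w1.png",cv2.resize(c[80:280,200:560],None,fx=2.2,fy=2.2,interpolation=cv2.INTER_CUBIC))
for p in[(260,130),(307,163),(430,192),(405,140),(470,160),(300,120)]:print(p,hsv[p[1],p[0]])
m=(hsv[...,1]<60)&(hsv[...,2]>150)
b=blob(m,(260,130));cs=max(cv2.findContours(b.astype(np.uint8),0,2)[0],key=cv2.contourArea)
W=ray(im,cs.reshape(-1,2),14)[:,:2]
r=cv2.minAreaRect(W.astype(np.float32));print("plate",r,cv2.boxPoints(r))
m=(hsv[...,0]>12)&(hsv[...,0]<30)&(hsv[...,1]>90)&(hsv[...,2]>170)
b=blob(m,(307,163))
if b is not None:
    ys,xs=np.nonzero(b);print("blank",len(xs),ray(im,[[xs.mean(),ys.mean()]],14))
b=blob(hsv[...,2]<70,(430,192));cs=max(cv2.findContours(b.astype(np.uint8),0,2)[0],key=cv2.contourArea)
e=cv2.minEnclosingCircle(cs);print("cap px",e,ray(im,[e[0]],69),ray(im,[e[0]],65))
# grey bridge
m=(hsv[...,1]<60)&(hsv[...,2]>70)
b=blob(m,(405,140));cs=max(cv2.findContours(b.astype(np.uint8),0,2)[0],key=cv2.contourArea)
print(cv2.boundingRect(cs))
E
```

```text
(260, 130) [105   2 248]
(307, 163) [ 21 127 243]
(430, 192) [ 0 16 47]
(405, 140) [10 24 65]
(470, 160) [  5   7 221]
(300, 120) [ 12 138 188]
plate ((533.4005126953125, 69.48092651367188), (70.86007690429688, 130.5381317138672), 72.99718475341797) [[460.62393   54.685413]
 [585.4563    16.513626]
 [606.1771    84.27644 ]
 [481.34473  122.44823 ]]
blank 868 [[557.18320012  62.51329539  14.        ]]
cap px ((429.7477722167969, 193.1379852294922), 25.347530364990234) [[673.69617163  36.36685243  69.        ]] [[674.93693268  35.99007621  65.        ]]Traceback (most recent call last):
  File "<stdin>", line 17, in <module>
AttributeError: 'NoneType' object has no attribute 'astype'
```

View pics/w1.png

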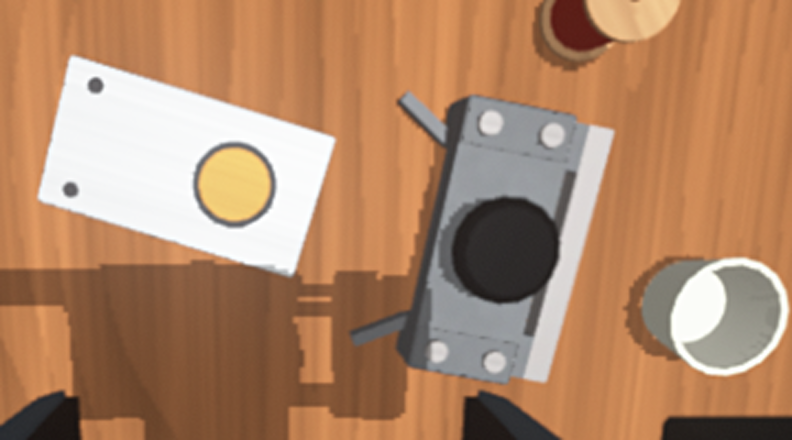

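```bash
python3 - <<'E'
from h import *
im=get_image("wrist");c=im["color"]
g=lambda l:[(200+x/2.2,80+y/2.2) for x,y in l]
st=ray(im,g([(613,129),(546,383)]),16)[:,:2];print("stop back edge",st,np.linalg.norm(st[1]-st[0]))
d=st[0]-st[1];print("yaw",np.arctan2(-d[0],d[1]))
sc=ray(im,g([(491,123),(553,135),(437,351),(494,361)]),41)[:,:2];print("screws",sc,sc.mean(0))
for d in (sc[0]-sc[2],sc[1]-sc[3]):print("yaw",np.arctan2(-d[0],d[1]))
gt=ray(im,g([(405,97),(355,338)]),12)[:,:2];print("guide tips",gt,gt.mean(0));d=gt[0]-gt[1];print(np.arctan2(-d[0],d[1]),np.linalg.norm(d))
s=get_image("scene");cv2.imwrite("pics/s1.png",cv2.resize(s["color"][190:360,240:470],None,fx=3.4,fy=3.4,interpolation=cv2.INTER_CUBIC))
E
```

```text
stop back edge [[737.95170775  88.28179067]
 [716.20224892 -36.89234967]] 127.04961381297957
yaw -0.17203605802670668
screws [[672.36456391  88.95431444]
 [700.31511269  84.01331452]
 [653.58001776 -14.20110473]
 [680.92130891 -19.07495289]] [676.79525082  34.92289283]
yaw -0.18012576377934283
yaw -0.185954685726759
guide tips [[638.87505446 102.55936507]
 [618.0190905  -14.16079957]] [628.44707248  44.19928275]
-0.1768174323912196 118.56883260870035
```

View pics/s1.png

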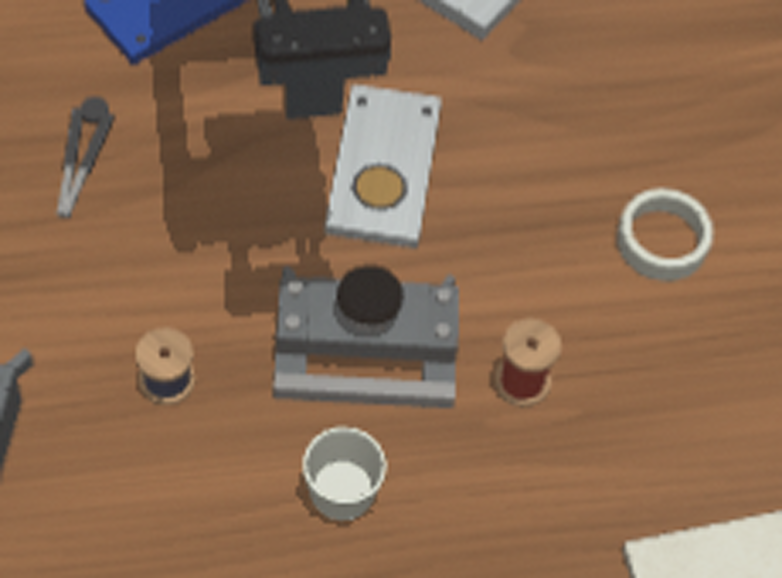

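```bash
python3 - <<'E'
from h import *
im=get_image("wrist")
R=cv2.Rodrigues(im["rvec"])[0];C=-R.T@im["tvec"];o=get_obs()
Rt=cv2.Rodrigues(o["eef_rot"])[0];print("cam",C,"in tool",Rt.T@(C-o["tcp_pos"]),"view axis tool",Rt.T@R[2]);print(Rt.round(3))
print(ray(im,[(118,128),(172,62),(0,22),(60,75)],16),ray(im,[(128,222),(80,250),(175,290)],14))
u=np.array([np.cos(.297),-np.sin(.297)]);v=np.array([-u[1],u[0]])
for b in(81,96):
  t=np.array([533.4,69.5])-b*u
  for sx in(-16,16):
    for sy in(-35,35):print(b,t+sx*u+sy*v)
E
```

```text
cam [575.68535276  66.15559592 385.61836759] in tool [  66.15468551    0.71935601 -154.85339294] view axis tool [-2.38442459e-01 -6.14466961e-04  9.71156432e-01]
[[-0.  1. -0.]
 [ 1.  0. -0.]
 [-0. -0. -1.]]
[[361.03940599 100.00453737  16.        ]
 [424.31950147 162.70740788  16.        ]
 [250.51401596 205.22082781  16.        ]
 [306.47173526 153.14108475  16.        ]] [[ 3.57589372e+02 -1.61848384e-01  1.40000000e+01]
 [ 2.96493207e+02 -3.25199110e+01  1.40000000e+01]
 [ 4.02373844e+02 -8.08687197e+01  1.40000000e+01]]
81 [430.4039308   64.41967232]
81 [450.88963182 131.35498478]
81 [461.00293078  55.05478043]
81 [481.4886318  121.99009289]
96 [416.06064956  68.8094654 ]
96 [436.54635057 135.74477785]
96 [446.65964954  59.4445735 ]
96 [467.14535056 126.37988596]
```

Call:
play_rows --moves '[{"az": 1, "gripper": 0.1}, {"az": 1, "gripper": 0.1}, {"az": 1, "gripper": 0.1}, {"az": 1, "gripper": 0.1}, {"az": 1, "gripper": 0.1}, {"az": 1, "gripper": 0.1}, {"az": 1, "gripper": 0.1}, {"az": 1, "gripper": 0.1}]'

```text
invalid input
```

Call:
play_rows --moves '[{"az": 1, "gripper": 0.1}, {"az": 1, "gripper": 0.1}, {"az": 1, "gripper": 0.1}, {"az": 1, "gripper": 0.1}, {"az": 1, "gripper": 0.1}, {"az": 1, "gripper": 0.1}, {"az": 1, "gripper": 0.1}, {"az": 1, "gripper": 0.1}]'

```text
invalid input
```

Call:
play_rows --moves '[{"az": 1, "gripper": 0.1}, {"az": 1, "gripper": 0.1}, {"az": 1, "gripper": 0.1}, {"az": 1, "gripper": 0.1}, {"az": 1, "gripper": 0.1}, {"az": 1, "gripper": 0.1}, {"az": 1, "gripper": 0.1}, {"az": 0.35, "gripper": 0.1}]'

```text
invalid input
```

```bash
cat >> h.py <<'E'
PO=np.array([675,35.8]);PY=-0.178
def st():
    o=get_obs();R=cv2.Rodrigues(o["eef_rot"])[0];t=o["tcp_pos"]
    yaw=np.arctan2(R[1,0],R[0,0]);c,s=np.cos(PY),np.sin(PY);d=t[:2]-PO
    print("t",o["time_s"],"tcp",t.round(2),"yaw",yaw.round(4),"tilt",R[:2,2].round(4),"press frame",(c*d[0]+s*d[1]).round(1),(-s*d[0]+c*d[1]).round(1),(yaw-PY).round(3),"F",o["ft_force"].round(1),"open",round(o["opening"],1))
    return o,R
def go(tgt):
    o,R=st();print("tool shift units",(R.T@(np.array(tgt)-o["tcp_pos"])/40).round(3))
E
python3 - <<'E'
from h import *
go([441.6,97.6,120])
E
```

```text
t 0.35 tcp [574.91   0.   230.77] yaw 1.5708 tilt [-0.0004 -0.    ] press frame -92.2 -53.0 1.749 F [0.5 0.2 0.6] open 91.0
tool shift units [ 2.44  -3.332  2.77 ]
```

Call:
play_rows --moves '[{"ax": 0, "ay": 0, "az": 1, "tx": 0, "ty": 0, "tz": 0, "gripper": 0.1}, {"ax": 0, "ay": 0, "az": 1, "tx": 0, "ty": 0, "tz": 0, "gripper": 0.1}, {"ax": 0, "ay": 0, "az": 1, "tx": 0, "ty": 0, "tz": 0, "gripper": 0.1}, {"ax": 0, "ay": 0, "az": 1, "tx": 0, "ty": 0, "tz": 0, "gripper": 0.1}, {"ax": 0, "ay": 0, "az": 1, "tx": 0, "ty": 0, "tz": 0, "gripper": 0.1}, {"ax": 0, "ay": 0, "az": 1, "tx": 0, "ty": 0, "tz": 0, "gripper": 0.1}, {"ax": 0, "ay": 0, "az": 1, "tx": 0, "ty": 0, "tz": 0, "gripper": 0.1}, {"ax": 0, "ay": 0, "az": 1, "tx": 0, "ty": 0, "tz": 0, "gripper": 0.1}]'

```text
time_s: 1.15
tcp_pos: [575.0, -0.0, 231.0]
eef_rot: [2.81, 1.405, 0.0]
ft_force: [-0.7, -0.3, 1.1]
opening: 40.9
```

Call:
play_rows --moves '[{"ax": 0, "ay": 0, "az": 1, "tx": 0, "ty": 0, "tz": 0, "gripper": 0.1}, {"ax": 0, "ay": 0, "az": 1, "tx": 0, "ty": 0, "tz": 0, "gripper": 0.1}, {"ax": 0, "ay": 0, "az": 1, "tx": 0, "ty": 0, "tz": 0, "gripper": 0.1}, {"ax": 0, "ay": 0, "az": 1, "tx": 0, "ty": 0, "tz": 0, "gripper": 0.1}, {"ax": 0, "ay": 0, "az": 1, "tx": 0, "ty": 0, "tz": 0, "gripper": 0.1}, {"ax": 0, "ay": 0, "az": 1, "tx": 0, "ty": 0, "tz": 0, "gripper": 0.1}, {"ax": 0, "ay": 0, "az": 1, "tx": 0, "ty": 0, "tz": 0, "gripper": 0.1}, {"ax": 0, "ay": 0, "az": 1, "tx": 0, "ty": 0, "tz": 0, "gripper": 0.1}]'

```text
time_s: 1.95
tcp_pos: [575.0, -0.0, 230.9]
eef_rot: [3.109, 0.45, -0.0]
ft_force: [-0.7, -0.7, 0.2]
opening: 40.9
```

Call:
play_rows --moves '[{"ax": 0, "ay": 0, "az": 1, "tx": 0, "ty": 0, "tz": 0, "gripper": 0.1}, {"ax": 0, "ay": 0, "az": 1, "tx": 0, "ty": 0, "tz": 0, "gripper": 0.1}, {"ax": 0, "ay": 0, "az": 1, "tx": 0, "ty": 0, "tz": 0, "gripper": 0.1}, {"ax": 0, "ay": 0, "az": 1, "tx": 0, "ty": 0, "tz": 0, "gripper": 0.1}, {"ax": 0, "ay": 0, "az": 1, "tx": 0, "ty": 0, "tz": 0, "gripper": 0.1}, {"ax": 0, "ay": 0, "az": 1, "tx": 0, "ty": 0, "tz": 0, "gripper": 0.1}, {"ax": 0, "ay": 0, "az": 1, "tx": 0, "ty": 0, "tz": 0, "gripper": 0.1}, {"ax": 0, "ay": 0, "az": 0.35, "tx": 0, "ty": 0, "tz": 0, "gripper": 0.1}]'

```text
time_s: 2.75
tcp_pos: [575.0, 0.0, 230.9]
eef_rot: [-3.107, 0.467, 0.0]
ft_force: [0.7, 0.1, 0.4]
opening: 41.0
```

```bash
python3 - <<'E'
from h import *
go([441.6,97.6,100])
E
```

```text
t 2.75 tcp [5.7498e+02 1.0000e-02 2.3093e+02] yaw -0.2985 tilt [-0.  0.] press frame -92.1 -52.9 -0.121 F [0.7 0.1 0.4] open 41.0
tool shift units [-3.904 -1.351  3.273]
```

Call:
play_rows --moves '[{"ax": 0, "ay": 0, "az": 0, "tx": -0.488, "ty": -0.169, "tz": 0.409, "gripper": 0.1}, {"ax": 0, "ay": 0, "az": 0, "tx": -0.488, "ty": -0.169, "tz": 0.409, "gripper": 0.1}, {"ax": 0, "ay": 0, "az": 0, "tx": -0.488, "ty": -0.169, "tz": 0.409, "gripper": 0.1}, {"ax": 0, "ay": 0, "az": 0, "tx": -0.488, "ty": -0.169, "tz": 0.409, "gripper": 0.1}, {"ax": 0, "ay": 0, "az": 0, "tx": -0.488, "ty": -0.169, "tz": 0.409, "gripper": 0.1}, {"ax": 0, "ay": 0, "az": 0, "tx": -0.488, "ty": -0.169, "tz": 0.409, "gripper": 0.1}, {"ax": 0, "ay": 0, "az": 0, "tx": -0.488, "ty": -0.169, "tz": 0.409, "gripper": 0.1}, {"ax": 0, "ay": 0, "az": 0, "tx": -0.488, "ty": -0.169, "tz": 0.409, "gripper": 0.1}]'

```text
time_s: 3.55
tcp_pos: [441.0, 97.9, 99.7]
eef_rot: [-3.107, 0.464, -0.001]
ft_force: [0.3, -0.0, -0.6]
opening: 40.9
```

```bash
python3 - <<'E'
from h import *
go([441.6,97.6,22])
im=get_image("wrist");cv2.imwrite("pics/w2.png",im["color"])
E
```

```text
t 3.55 tcp [440.97  97.88  99.67] yaw -0.2965 tilt [0.0007 0.0002] press frame -241.3 19.7 -0.118 F [ 0.3 -0.  -0.6] open 40.9
tool shift units [0.016 0.003 1.942]
```

View pics/w2.png

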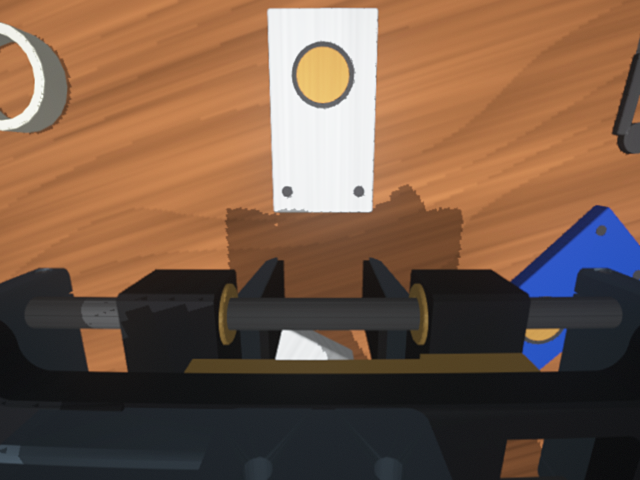

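The wrist view shows the plate straight ahead of the fingers, its rear edge at row 212, columns 274–373, centred and square. I'm lowering the fingers now.

Call:
play_rows --moves '[{"ax": 0, "ay": 0, "az": 0, "tx": 0, "ty": 0, "tz": 0.5, "gripper": 0.1}, {"ax": 0, "ay": 0, "az": 0, "tx": 0, "ty": 0, "tz": 0.5, "gripper": 0.1}, {"ax": 0, "ay": 0, "az": 0, "tx": 0, "ty": 0, "tz": 0.4, "gripper": 0.1}, {"ax": 0, "ay": 0, "az": 0, "tx": 0, "ty": 0, "tz": 0.3, "gripper": 0.1}, {"ax": 0, "ay": 0, "az": 0, "tx": 0, "ty": 0, "tz": 0.2, "gripper": 0.1}, {"ax": 0, "ay": 0, "az": 0, "tx": 0, "ty": 0, "tz": 0.02, "gripper": 0.1}]'

```text
time_s: 4.2
tcp_pos: [441.4, 97.3, 22.7]
eef_rot: [3.107, -0.465, -0.002]
ft_force: [0.5, -0.2, 0.5]
opening: 41.0
```

```bash
python3 - <<'E'
from h import *
st()
im=get_image("wrist");cv2.imwrite("pics/w3.png",im["color"])
c=im["color"];hsv=cv2.cvtColor(c,cv2.COLOR_BGR2HSV)
m=(hsv[...,0]>12)&(hsv[...,0]<30)&(hsv[...,1]>90)&(hsv[...,2]>170)
E
```

```text
t 4.2 tcp [441.41  97.28  22.73] yaw -0.2969 tilt [-0.0012 -0.0003] press frame -240.8 19.1 -0.119 F [ 0.5 -0.2  0.5] open 41.0
```

View pics/w3.png

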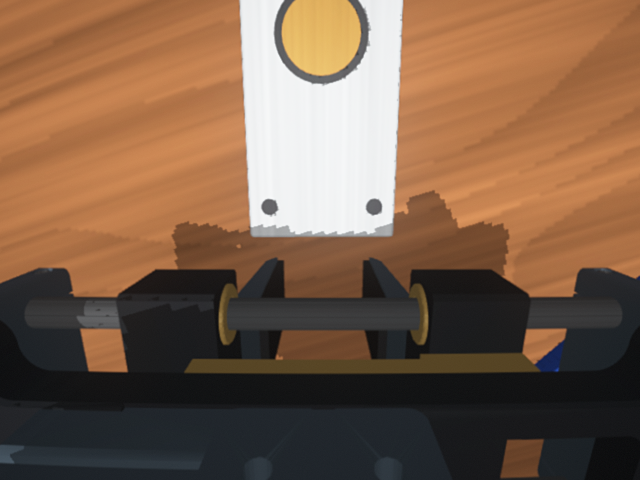

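The view shows the plate's rear edge at row 237, square and centred ahead of the fingers. I'm pushing 32 mm straight.

Call:
play_rows --moves '[{"ax": 0, "ay": 0, "az": 0, "tx": 0.1, "ty": 0, "tz": 0, "gripper": 0.1}, {"ax": 0, "ay": 0, "az": 0, "tx": 0.1, "ty": 0, "tz": 0, "gripper": 0.1}, {"ax": 0, "ay": 0, "az": 0, "tx": 0.1, "ty": 0, "tz": 0, "gripper": 0.1}, {"ax": 0, "ay": 0, "az": 0, "tx": 0.1, "ty": 0, "tz": 0, "gripper": 0.1}, {"ax": 0, "ay": 0, "az": 0, "tx": 0.1, "ty": 0, "tz": 0, "gripper": 0.1}, {"ax": 0, "ay": 0, "az": 0, "tx": 0.1, "ty": 0, "tz": 0, "gripper": 0.1}, {"ax": 0, "ay": 0, "az": 0, "tx": 0.1, "ty": 0, "tz": 0, "gripper": 0.1}, {"ax": 0, "ay": 0, "az": 0, "tx": 0.1, "ty": 0, "tz": 0, "gripper": 0.1}]'

```text
time_s: 5.05
tcp_pos: [472.3, 87.9, 23.3]
eef_rot: [3.107, -0.465, -0.0]
ft_force: [-2.6, 0.7, 1.9]
opening: 40.5
```

```bash
cat >> h.py <<'E'
def plate_wrist(im):
    # two screw holes + blank on top plane -> pose
    c=im["color"];hsv=cv2.cvtColor(c,cv2.COLOR_BGR2HSV)
    white=((hsv[...,1]<60)&(hsv[...,2]>120)).astype(np.uint8)
    return hsv,white
def press(P):
    c,s=np.cos(PY),np.sin(PY);d=np.asarray(P)[...,:2]-PO
    return np.c_[c*d[...,0]+s*d[...,1],-s*d[...,0]+c*d[...,1]]
E
python3 - <<'E'
from h import *
st()
for n in("wrist","side"):
  im=get_image(n);cv2.imwrite(f"pics/{n}4.png",im["color"])
im=get_image("scene");cv2.imwrite("pics/s4.png",cv2.resize(im["color"][190:360,240:470],None,fx=3.4,fy=3.4,interpolation=cv2.INTER_CUBIC))
E
```

```text
t 5.05 tcp [472.29  87.95  23.25] yaw -0.2973 tilt [-0.0003 -0.    ] press frame -208.7 15.4 -0.119 F [-2.6  0.7  1.9] open 40.5
```

View pics/wrist4.png

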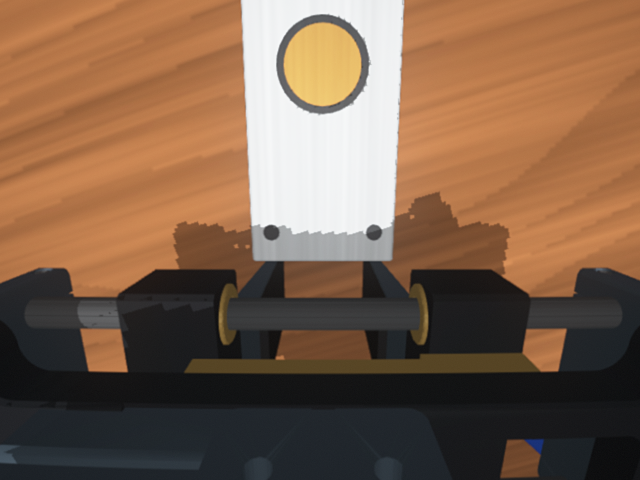

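View pics/side4.png

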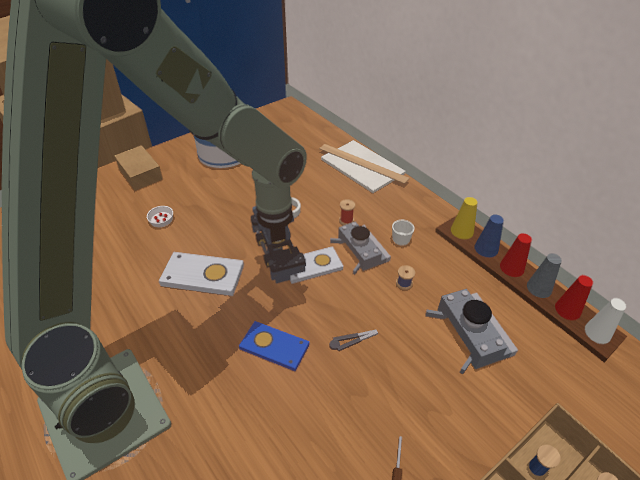

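The wrist view shows the fingers against the rear edge (row 261) and the blank at (323,64). Next I measure the contact offset and the plate pose.

```bash
cat >> h.py <<'E'
def blankpos(im,near=None):
    c=im["color"];hsv=cv2.cvtColor(c,cv2.COLOR_BGR2HSV)
    m=((hsv[...,0]>14)&(hsv[...,0]<30)&(hsv[...,1]>80)&(hsv[...,2]>190)).astype(np.uint8)
    m[250:]=0
    cs=max(cv2.findContours(m,0,2)[0],key=cv2.contourArea)
    w=ray(im,cs.reshape(-1,2),14)[:,:2].astype(np.float32)
    (cx,cy),r=cv2.minEnclosingCircle(w)
    return np.array([cx,cy]),r
E
python3 - <<'E'
from h import *
o,R=st()
im=get_image("wrist");b,r=blankpos(im);print("blank",b,r,press(b))
e=ray(im,[(253,261),(393,261),(243,5),(404,5)],14);print(e)
loc=lambda p:(np.asarray(R).T@(np.r_[p,14]-o["tcp_pos"]))[:2]
print("tool frame blank",loc(b),[loc(x[:2]).round(1) for x in e])
E
```

```text
t 5.2 tcp [473.09  87.99  23.31] yaw -0.2973 tilt [0.0017 0.0001] press frame -208.0 15.6 -0.119 F [-0.4  0.1 -0.2] open 41.1
blank [577.30352783  55.91909027] 17.141809463500977 [[-99.7151637    2.50291753]]
[[500.77006978 115.95066905  14.        ]
 [480.10999482  48.72331692  14.        ]
 [610.23658092  81.54956736  14.        ]
 [589.86808422  15.29023134  14.        ]]
tool frame blank [109.02290422   0.14618938] [array([ 18.3, -34.8]), array([18.2, 35.5]), array([133., -34.]), array([132.9,  35.3])]
```

Call:
play_rows --moves '[{"ax": 0, "ay": 0, "az": -0.065, "tx": 0.1, "ty": 0.011, "tz": 0, "gripper": 0.1}, {"ax": 0, "ay": 0, "az": -0.065, "tx": 0.1, "ty": 0.011, "tz": 0, "gripper": 0.1}, {"ax": 0, "ay": 0, "az": -0.065, "tx": 0.1, "ty": 0.011, "tz": 0, "gripper": 0.1}, {"ax": 0, "ay": 0, "az": -0.065, "tx": 0.1, "ty": 0.011, "tz": 0, "gripper": 0.1}, {"ax": 0, "ay": 0, "az": -0.065, "tx": 0.1, "ty": 0.011, "tz": 0, "gripper": 0.1}, {"ax": 0, "ay": 0, "az": -0.065, "tx": 0.1, "ty": 0.011, "tz": 0, "gripper": 0.1}, {"ax": 0, "ay": 0, "az": -0.065, "tx": 0.1, "ty": 0.011, "tz": 0, "gripper": 0.1}, {"ax": 0, "ay": 0, "az": -0.065, "tx": 0.1, "ty": 0.011, "tz": 0, "gripper": 0.1}]'

```text
time_s: 6.05
tcp_pos: [502.3, 75.7, 23.2]
eef_rot: [3.116, -0.4, 0.0]
ft_force: [-1.5, 0.5, -0.4]
opening: 40.9
```

```bash
python3 - <<'E'
from h import *
o,R=st()
im=get_image("wrist");b,r=blankpos(im);print("blank",b,r,press(b))
cv2.imwrite("pics/w5.png",im["color"])
loc=lambda p:(np.asarray(R).T@(np.r_[p,14]-o["tcp_pos"]))[:2]
print("tool frame blank",loc(b))
E
```

```text
t 6.05 tcp [502.31  75.72  23.23] yaw -0.2552 tilt [ 0.0001 -0.    ] press frame -177.0 8.7 -0.077 F [-1.5  0.5 -0.4] open 40.9
blank [607.54577637  48.42139053] 17.146224975585938 [[-68.62319504   0.47842184]]
tool frame blank [108.72174217  -0.15688853]
```

View pics/w5.png

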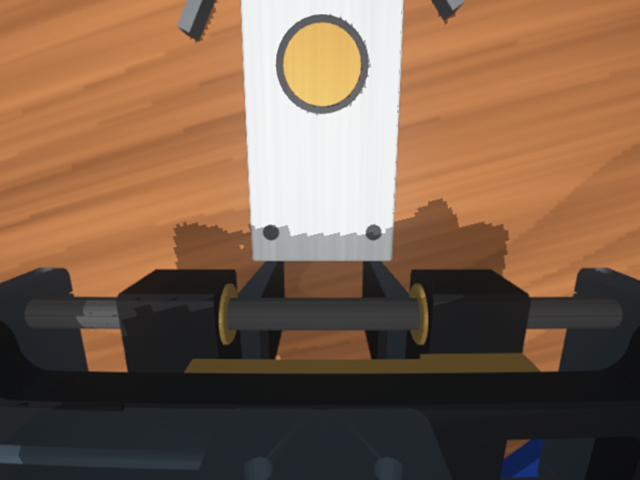

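The plate follows squarely, and the guide tips now show at the top on either side of it (columns 195 and 448).

Call:
play_rows --moves '[{"ax": 0, "ay": 0, "az": -0.065, "tx": 0.1, "ty": 0.011, "tz": 0, "gripper": 0.1}, {"ax": 0, "ay": 0, "az": -0.065, "tx": 0.1, "ty": 0.011, "tz": 0, "gripper": 0.1}, {"ax": 0, "ay": 0, "az": -0.065, "tx": 0.1, "ty": 0.011, "tz": 0, "gripper": 0.1}, {"ax": 0, "ay": 0, "az": -0.065, "tx": 0.1, "ty": 0.011, "tz": 0, "gripper": 0.1}, {"ax": 0, "ay": 0, "az": -0.065, "tx": 0.1, "ty": 0.011, "tz": 0, "gripper": 0.1}, {"ax": 0, "ay": 0, "az": -0.065, "tx": 0.1, "ty": 0.011, "tz": 0, "gripper": 0.1}, {"ax": 0, "ay": 0, "az": -0.065, "tx": 0.1, "ty": 0.011, "tz": 0, "gripper": 0.1}, {"ax": 0, "ay": 0, "az": -0.065, "tx": 0.1, "ty": 0.011, "tz": 0, "gripper": 0.1}]'

```text
time_s: 6.9
tcp_pos: [532.5, 64.8, 23.3]
eef_rot: [3.124, -0.335, 0.0]
ft_force: [-1.4, -0.6, 0.5]
opening: 41.1
```

```bash
python3 - <<'E'
from h import *
o,R=st()
im=get_image("wrist");b,r=blankpos(im);print("blank",b,r,press(b))
cv2.imwrite("pics/w6.png",im["color"])
loc=lambda p:(np.asarray(R).T@(np.r_[p,14]-o["tcp_pos"]))[:2]
print("tool frame blank",loc(b))
E
```

```text
t 6.9 tcp [532.51  64.79  23.3 ] yaw -0.2136 tilt [ 0. -0.] press frame -145.4 3.3 -0.036 F [-1.4 -0.6  0.5] open 41.1
blank [638.71630859  41.86480713] 17.157798767089844 [[-36.78424527  -0.45546402]]
tool frame blank [ 1.08651564e+02 -1.05859219e-01]
```

View pics/w6.png

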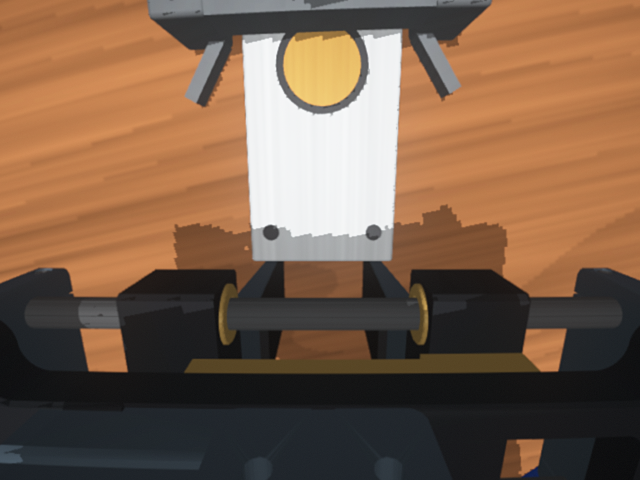

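The wrist view shows the plate entering between the guides, whose tips are at about (198,104) and (450,94), with the bridge edge at the top. I'm re-measuring the press from here.

```bash
python3 - <<'E'
from h import *
o,R=st()
im=get_image("wrist");c=im["color"]
cv2.imwrite("pics/w6c.png",cv2.resize(c[0:130,140:500],None,fx=2.2,fy=2.2,interpolation=cv2.INTER_CUBIC))
E
```

```text
t 6.95 tcp [533.45  64.67  23.37] yaw -0.2136 tilt [ 0.0015 -0.    ] press frame -144.4 3.4 -0.036 F [ 0.4 -0.4 -1.3] open 40.7
```

View pics/w6c.png

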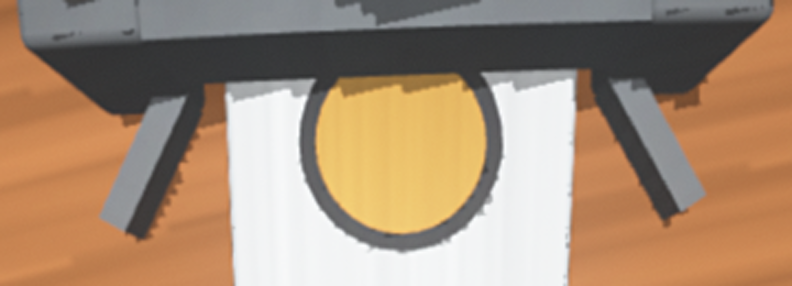

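```bash
python3 - <<'E'
from h import *
im=get_image("wrist")
g=lambda l:[(140+x/2.2,y/2.2) for x,y in l]
def rep(n,l,z):
    w=ray(im,g(l),z)[:,:2];d=w[0]-w[1];print(n,w.round(1),"mid press",press(w.mean(0)).round(1),"len",np.linalg.norm(d).round(1),"yaw",np.arctan2(-d[0],d[1]).round(4))
rep("tips inner",[(128,233),(680,210)],12)
rep("tips outer",[(101,215),(705,195)],12)
rep("bridge top",[(30,47),(765,20)],40)
rep("bridge bottom",[(112,113),(690,92)],0)
E
```

```text
tips inner [[635.5 101. ]
 [615.3 -12.7]] mid press [[-50.3  -0.6]] len 115.5 yaw -0.1756
tips outer [[640.2 105.5]
 [617.2 -18.2]] mid press [[-47.   -0.5]] len 125.9 yaw -0.1838
bridge top [[661.5 100.2]
 [639.4 -20.4]] mid press [[-24.9  -0.3]] len 122.6 yaw -0.1818
bridge bottom [[662.8 101. ]
 [640.1 -22.8]] mid press [[-23.8  -0.9]] len 125.9 yaw -0.1815
```

Call:
play_rows --moves '[{"ax": 0, "ay": 0, "az": -0.06, "tx": 0.1, "ty": 0.01, "tz": 0, "gripper": 0.1}, {"ax": 0, "ay": 0, "az": -0.06, "tx": 0.1, "ty": 0.01, "tz": 0, "gripper": 0.1}, {"ax": 0, "ay": 0, "az": -0.06, "tx": 0.1, "ty": 0.01, "tz": 0, "gripper": 0.1}, {"ax": 0, "ay": 0, "az": -0.06, "tx": 0.1, "ty": 0.01, "tz": 0, "gripper": 0.1}, {"ax": 0, "ay": 0, "az": -0.06, "tx": 0.1, "ty": 0.01, "tz": 0, "gripper": 0.1}, {"ax": 0, "ay": 0, "az": -0.06, "tx": 0.1, "ty": 0.01, "tz": 0, "gripper": 0.1}, {"ax": 0, "ay": 0, "az": -0.06, "tx": 0.1, "ty": 0.01, "tz": 0, "gripper": 0.1}, {"ax": 0, "ay": 0, "az": 0, "tx": 0, "ty": 0, "tz": 0, "gripper": 0.1}]'

```text
time_s: 7.85
tcp_pos: [560.3, 56.5, 23.4]
eef_rot: [-3.129, 0.283, -0.003]
ft_force: [0.7, -1.0, -0.2]
opening: 41.2
```

Call:
play_rows --moves '[{"ax": 0, "ay": 0, "az": 0, "tx": 0.04, "ty": 0, "tz": 0, "gripper": 0.1}, {"ax": 0, "ay": 0, "az": 0, "tx": 0.04, "ty": 0, "tz": 0, "gripper": 0.1}, {"ax": 0, "ay": 0, "az": 0, "tx": 0.03, "ty": 0, "tz": 0, "gripper": 0.1}, {"ax": 0, "ay": 0, "az": 0, "tx": 0.03, "ty": 0, "tz": 0, "gripper": 0.1}]'

```text
time_s: 8.25
tcp_pos: [564.5, 55.6, 23.3]
eef_rot: [3.129, -0.283, -0.0]
ft_force: [-2.5, 0.5, 1.0]
opening: 40.5
```

```bash
python3 - <<'E'
from h import *
o,R=st()
im=get_image("wrist");cv2.imwrite("pics/w7.png",im["color"])
E
```

```text
t 8.25 tcp [564.51  55.65  23.28] yaw -0.1803 tilt [-0.0002 -0.    ] press frame -112.3 -0.0 -0.002 F [-2.5  0.5  1. ] open 40.5
```

View pics/w7.png

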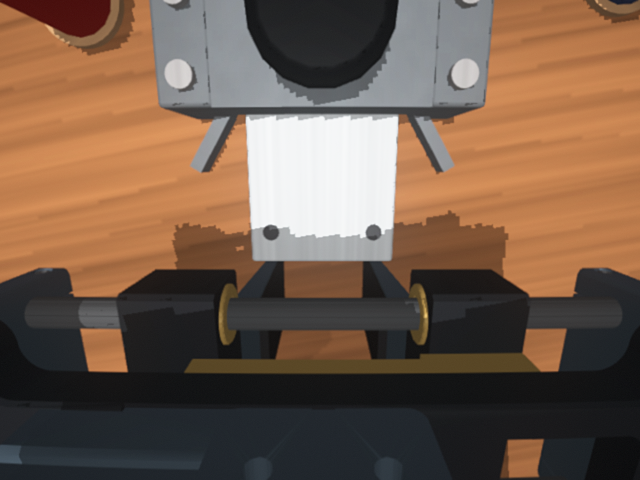

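The view shows the plate square and centred in the mouth, with about 4 mm left to go. I'm creeping forward and watching the force.

Call:
play_rows --moves '[{"ax": 0, "ay": 0, "az": 0, "tx": 0.03, "ty": 0, "tz": 0, "gripper": 0.1}, {"ax": 0, "ay": 0, "az": 0, "tx": 0.03, "ty": 0, "tz": 0, "gripper": 0.1}, {"ax": 0, "ay": 0, "az": 0, "tx": 0.02, "ty": 0, "tz": 0, "gripper": 0.1}]'

```text
time_s: 8.6
tcp_pos: [567.9, 55.0, 23.3]
eef_rot: [-3.129, 0.283, -0.0]
ft_force: [-2.0, 0.6, 0.2]
opening: 41.1
```

Call:
play_rows --moves '[{"ax": 0, "ay": 0, "az": 0, "tx": 0.02, "ty": 0, "tz": 0, "gripper": 0.1}]'

```text
time_s: 8.7
tcp_pos: [568.5, 54.9, 23.2]
eef_rot: [3.129, -0.283, -0.0]
ft_force: [-4.0, -0.1, 2.0]
opening: 41.1
```

Call:
play_rows --moves '[{"ax": 0, "ay": 0, "az": 0, "tx": 0.02, "ty": 0, "tz": 0, "gripper": 0.1}]'

```text
time_s: 8.8
tcp_pos: [568.5, 54.9, 23.2]
eef_rot: [-3.129, 0.283, 0.003]
ft_force: [-5.8, 1.8, 4.2]
opening: 40.7
```

Call:
play_rows --moves '[{"ax": 0, "ay": 0, "az": 0, "tx": 0.02, "ty": 0, "tz": 0, "gripper": 0.1}]'

```text
time_s: 8.9
tcp_pos: [568.6, 54.9, 23.3]
eef_rot: [-3.129, 0.283, 0.005]
ft_force: [-6.8, 3.2, 5.7]
opening: 40.9
```

Call:
play_rows --moves '[{"ax": 0, "ay": 0, "az": 0, "tx": 0.02, "ty": 0, "tz": 0, "gripper": 0.1}]'

```text
time_s: 9.0
tcp_pos: [568.6, 54.8, 23.2]
eef_rot: [-3.129, 0.284, 0.008]
ft_force: [-7.3, 2.9, 5.2]
opening: 40.9
```

Call:
play_rows --moves '[{"ax": 0, "ay": 0, "az": 0, "tx": 0.02, "ty": 0, "tz": 0, "gripper": 0.1}]'

```text
time_s: 9.1
tcp_pos: [568.7, 54.8, 23.2]
eef_rot: [-3.129, 0.284, 0.011]
ft_force: [-9.5, 2.1, 8.5]
opening: 41.3
```

```bash
python3 - <<'E'
from h import *
o,R=st()
im=get_image("wrist");cv2.imwrite("pics/w8.png",im["color"])
im=get_image("scene");cv2.imwrite("pics/s8.png",cv2.resize(im["color"][190:360,240:470],None,fx=3.4,fy=3.4,interpolation=cv2.INTER_CUBIC))
E
```

```text
t 9.1 tcp [568.67  54.8   23.16] yaw -0.1809 tilt [-0.0067  0.0006] press frame -108.0 -0.1 -0.003 F [-9.5  2.1  8.5] open 41.3
```

View pics/w8.png

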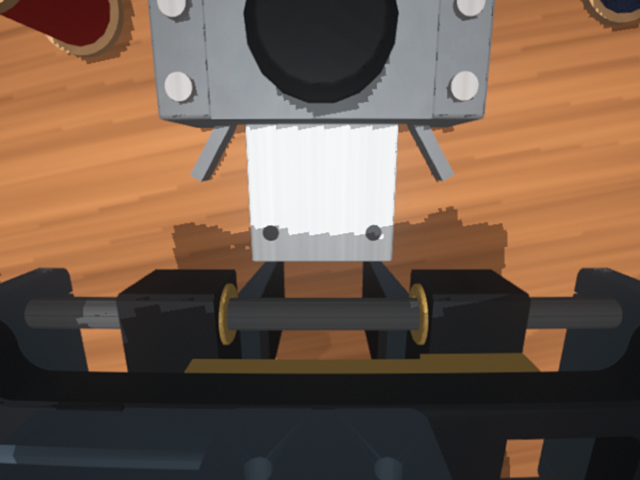

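View pics/s8.png

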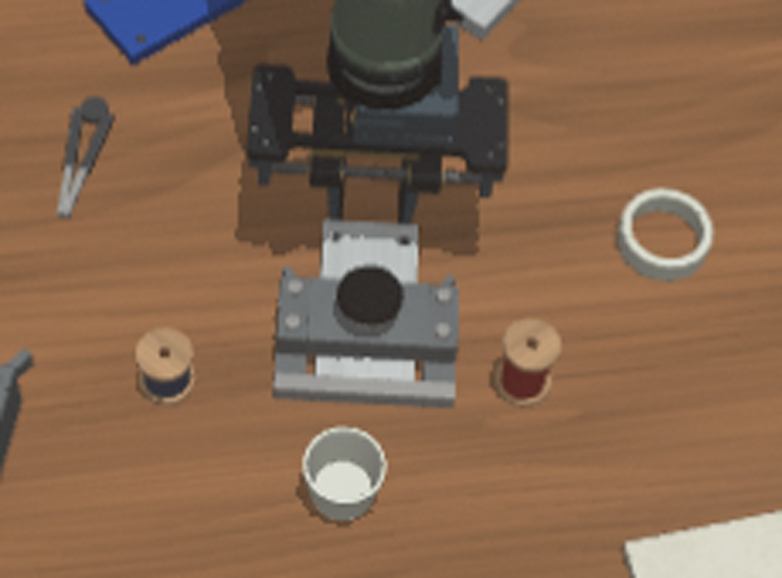

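The plate is at the stop: force is climbing with no further motion, and the scene view shows it filling the window behind the bridge up to the bar at (365,380). It is square and centred between the guides. Now I back off and rise.

Call:
play_rows --moves '[{"ax": 0, "ay": 0, "az": 0, "tx": -0.1, "ty": 0, "tz": 0, "gripper": 0.1}, {"ax": 0, "ay": 0, "az": 0, "tx": -0.2, "ty": 0, "tz": 0, "gripper": 0.1}, {"ax": 0, "ay": 0, "az": 0, "tx": -0.3, "ty": 0, "tz": 0, "gripper": 0.1}, {"ax": 0, "ay": 0, "az": 0, "tx": 0, "ty": 0, "tz": -0.6, "gripper": 0.1}, {"ax": 0, "ay": 0, "az": 0, "tx": 0, "ty": 0, "tz": -0.8, "gripper": 1}, {"ax": 0, "ay": 0, "az": 0, "tx": 0, "ty": 0, "tz": -0.8, "gripper": 1}, {"ax": 0, "ay": 0, "az": 0, "tx": 0, "ty": 0, "tz": -0.6, "gripper": 1}, {"ax": 0, "ay": 0, "az": 0, "tx": 0, "ty": 0, "tz": -0.3, "gripper": 1}]'

```text
time_s: 10.0
tcp_pos: [548.7, 58.8, 149.7]
eef_rot: [-3.128, 0.283, -0.007]
ft_force: [0.1, 0.3, -0.5]
opening: 11.8
```

```bash
python3 - <<'E'
from h import *
go([675,35.8,130])
im=get_image("wrist");cv2.imwrite("pics/w9.png",im["color"])
E
```

```text
t 10.0 tcp [548.74  58.77 149.65] yaw -0.1803 tilt [0.0046 0.0003] press frame -128.3 0.2 -0.002 F [ 0.1  0.3 -0.5] open 11.8
tool shift units [ 3.206e+00 -1.000e-03  5.060e-01]
```

View pics/w9.png

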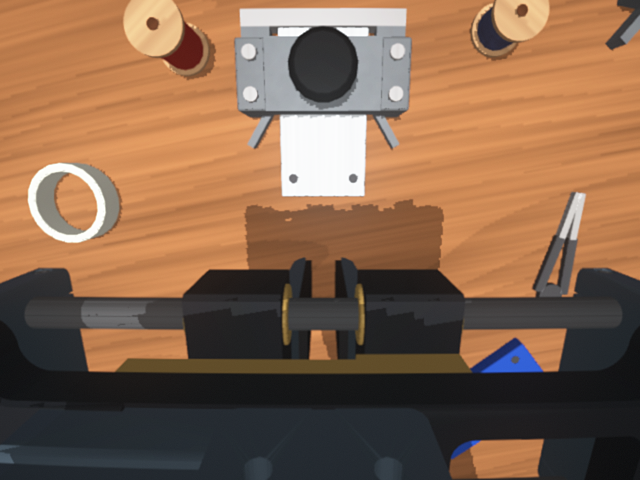

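The plate stands square in the press, its rear edge at row 196, columns 282–365. The cap is at (323,63). I'll check it in numbers.

```bash
python3 - <<'E'
from h import *
o,R=st()
im=get_image("wrist");c=im["color"];hsv=cv2.cvtColor(c,cv2.COLOR_BGR2HSV)
m=((hsv[...,1]<60)&(hsv[...,2]>185)).astype(np.uint8)
b=blob(m,(323,160));ys,xs=np.nonzero(b);k=(ys>118)
print("plate px",xs[k].min(),xs[k].max(),ys.max())
w=ray(im,[(281.5,196),(365.5,196)],14)[:,:2];print("rear edge",press(w).round(1))
b=blob(((hsv[...,2]<60)).astype(np.uint8),(323,63));cs=max(cv2.findContours(b.astype(np.uint8),0,2)[0],key=cv2.contourArea)
e=cv2.minEnclosingCircle(cs);w=ray(im,[e[0]],67);print("cap",e,w,press(w),"r mm",e[1]*np.linalg.norm(ray(im,[(323,63)],67)-ray(im,[(324,63)],67)))
w=ray(im,[(397,50),(248,51),(397,93),(250,94)],41)[:,:2];print("screws",w.mean(0),press(w.mean(0)))
w=ray(im,[(240.5,10),(405.5,10)],16)[:,:2];print("stop back",press(w))
E
```

```text
t 10.05 tcp [549.29  58.82 150.48] yaw -0.1803 tilt [0.006  0.0004] press frame -127.8 0.4 -0.002 F [1.1 0.2 0.9] open 7.9
plate px 280 366 196
rear edge [[-89.3  35.4]
 [-89.5 -36.2]]
cap ((323.0, 65.15068817138672), 37.50839614868164) [[674.87944853  35.48797708  67.        ]] [[-0.06339948 -0.32843792]] r mm 24.15366684440551
screws [676.97863165  35.15517321] [[ 2.06154287 -0.28429884]]
stop back [[ 52.78793155  62.4684144 ]
 [ 52.3180534  -63.32421226]]
```

Call:
play_rows --moves '[{"ax": 0, "ay": 0, "az": 0, "tx": 0.6, "ty": 0, "tz": 0, "gripper": 1}, {"ax": 0, "ay": 0, "az": 0, "tx": 0.6, "ty": 0, "tz": 0, "gripper": 1}, {"ax": 0, "ay": 0, "az": 0, "tx": 0.6, "ty": 0, "tz": 0.1, "gripper": 1}, {"ax": 0, "ay": 0, "az": 0, "tx": 0.6, "ty": 0, "tz": 0.2, "gripper": 1}, {"ax": 0, "ay": 0, "az": 0, "tx": 0.5, "ty": 0, "tz": 0.2, "gripper": 1}, {"ax": 0, "ay": 0, "az": 0, "tx": 0.3, "ty": 0, "tz": 0.2, "gripper": 1}, {"ax": 0, "ay": 0, "az": 0, "tx": 0, "ty": 0, "tz": 0.2, "gripper": 1}, {"ax": 0, "ay": 0, "az": 0, "tx": 0, "ty": 0, "tz": 0, "gripper": 1}]'

```text
time_s: 10.9
tcp_pos: [671.9, 35.7, 108.6]
eef_rot: [3.128, -0.283, -0.009]
ft_force: [0.5, 0.0, -0.5]
opening: 0.1
```

```bash
python3 - <<'E'
from h import *
go([674.9,35.5,92])
im=get_image("wrist");cv2.imwrite("pics/w10.png",im["color"])
im=get_image("side");cv2.imwrite("pics/d10.png",cv2.resize(im["color"][150:300,270:450],None,fx=4,fy=4,interpolation=cv2.INTER_CUBIC))
E
```

```text
t 10.9 tcp [671.9   35.74 108.65] yaw -0.1804 tilt [-0.0055 -0.0001] press frame -3.0 -0.6 -0.002 F [ 0.5  0.  -0.5] open 0.1
tool shift units [ 0.077 -0.008  0.416]
```

View pics/d10.png

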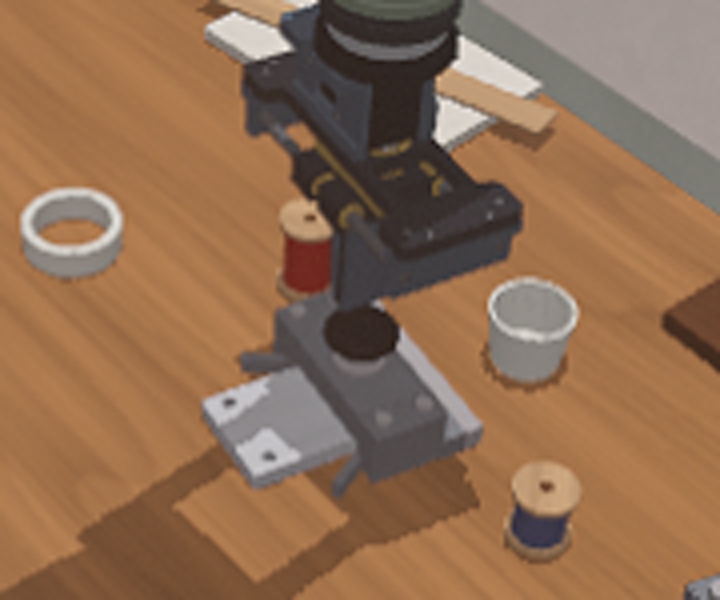

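The side view shows the closed fingers above the cap and everything else where it was. I'm descending onto the cap.

Call:
play_rows --moves '[{"ax": 0, "ay": 0, "az": 0, "tx": 0.04, "ty": 0, "tz": 0.1, "gripper": 1}, {"ax": 0, "ay": 0, "az": 0, "tx": 0.03, "ty": 0, "tz": 0.2, "gripper": 1}, {"ax": 0, "ay": 0, "az": 0, "tx": 0, "ty": 0, "tz": 0.1, "gripper": 1}, {"ax": 0, "ay": 0, "az": 0, "tx": 0, "ty": 0, "tz": 0.1, "gripper": 1}]'

```text
time_s: 11.4
tcp_pos: [676.5, 35.2, 90.8]
eef_rot: [3.129, -0.283, -0.001]
ft_force: [-0.1, -0.3, -0.8]
opening: 0.7
```

Call:
play_rows --moves '[{"ax": 0, "ay": 0, "az": 0, "tx": 0, "ty": 0, "tz": 0.06, "gripper": 1}, {"ax": 0, "ay": 0, "az": 0, "tx": 0, "ty": 0, "tz": 0.06, "gripper": 1}, {"ax": 0, "ay": 0, "az": 0, "tx": 0, "ty": 0, "tz": 0.06, "gripper": 1}]'

```text
time_s: 11.7
tcp_pos: [676.7, 35.2, 84.2]
eef_rot: [-3.129, 0.283, -0.0]
ft_force: [-1.7, -0.6, 1.5]
opening: 0.3
```

```bash
python3 - <<'E'
from h import *
st()
E
```

```text
t 11.7 tcp [676.74  35.15  84.18] yaw -0.1805 tilt [0.0001 0.    ] press frame 1.8 -0.3 -0.002 F [-1.7 -0.6  1.5] open 0.3
```

Call:
play_rows --moves '[{"ax": 0, "ay": 0, "az": 0, "tx": 0, "ty": 0, "tz": 0.06, "gripper": 1}, {"ax": 0, "ay": 0, "az": 0, "tx": 0, "ty": 0, "tz": 0.06, "gripper": 1}, {"ax": 0, "ay": 0, "az": 0, "tx": 0, "ty": 0, "tz": 0.05, "gripper": 1}]'

```text
time_s: 12.0
tcp_pos: [676.8, 35.2, 77.5]
eef_rot: [-3.129, 0.283, -0.0]
ft_force: [-2.2, 0.4, 4.3]
opening: 0.6
```

Call:
play_rows --moves '[{"ax": 0, "ay": 0, "az": 0, "tx": 0, "ty": 0, "tz": 0.03, "gripper": 1}, {"ax": 0, "ay": 0, "az": 0, "tx": 0, "ty": 0, "tz": 0.02, "gripper": 1}]'

```text
time_s: 12.2
tcp_pos: [676.8, 35.2, 76.3]
eef_rot: [-3.129, 0.283, -0.001]
ft_force: [-2.8, 0.7, 10.7]
opening: 0.6
```

Call:
play_rows --moves '[{"ax": 0, "ay": 0, "az": 0, "tx": 0, "ty": 0, "tz": 0.02, "gripper": 1}]'

```text
time_s: 12.3
tcp_pos: [676.8, 35.2, 76.3]
eef_rot: [-3.129, 0.283, -0.001]
ft_force: [-5.3, -0.2, 13.9]
opening: 0.3
```

The punch met a firm stop at TCP z 76.3, and the force jumped from 4 to 14 N. I hold briefly, then lift straight up.

Call:
play_rows --moves '[{"ax": 0, "ay": 0, "az": 0, "tx": 0, "ty": 0, "tz": 0.01, "gripper": 1}, {"ax": 0, "ay": 0, "az": 0, "tx": 0, "ty": 0, "tz": 0, "gripper": 1}, {"ax": 0, "ay": 0, "az": 0, "tx": 0, "ty": 0, "tz": 0, "gripper": 1}]'

```text
time_s: 12.6
tcp_pos: [676.8, 35.2, 76.2]
eef_rot: [-3.129, 0.283, -0.002]
ft_force: [-3.0, -0.4, 12.1]
opening: 0.3
```

Call:
play_rows --moves '[{"ax": 0, "ay": 0, "az": 0, "tx": 0, "ty": 0, "tz": -0.1, "gripper": 1}, {"ax": 0, "ay": 0, "az": 0, "tx": 0, "ty": 0, "tz": -0.15, "gripper": 1}, {"ax": 0, "ay": 0, "az": 0, "tx": 0, "ty": 0, "tz": -0.3, "gripper": 1}, {"ax": 0, "ay": 0, "az": 0, "tx": 0, "ty": 0, "tz": -0.6, "gripper": 1}, {"ax": 0, "ay": 0, "az": 0, "tx": -0.4, "ty": 0, "tz": -0.7, "gripper": 1}, {"ax": 0, "ay": 0, "az": 0, "tx": -0.8, "ty": 0, "tz": -0.2, "gripper": 1}, {"ax": 0, "ay": 0, "az": 0, "tx": -0.8, "ty": 0, "tz": 0, "gripper": 1}, {"ax": 0, "ay": 0, "az": 0, "tx": -0.8, "ty": 0, "tz": 0, "gripper": 1}]'

```text
time_s: 13.4
tcp_pos: [565.9, 55.4, 156.8]
eef_rot: [-3.129, 0.283, -0.003]
ft_force: [0.5, 0.3, 0.6]
opening: 0.4
```

Call:
play_rows --moves '[{"ax": 0, "ay": 0, "az": 0, "tx": -0.3, "ty": 0, "tz": 0, "gripper": 1}, {"ax": 0, "ay": 0, "az": 0, "tx": 0, "ty": 0, "tz": 0, "gripper": 1}, {"ax": 0, "ay": 0, "az": 0, "tx": 0, "ty": 0, "tz": 0, "gripper": 1}]'

```text
time_s: 13.7
tcp_pos: [556.3, 57.4, 156.6]
eef_rot: [-3.129, 0.283, -0.004]
ft_force: [-0.2, 0.2, 0.6]
opening: 0.5
```

```bash
python3 - <<'E'
from h import *
o,R=st()
im=get_image("wrist");cv2.imwrite("pics/w11.png",im["color"])
im=get_image("side");cv2.imwrite("pics/d11.png",cv2.resize(im["color"][150:300,270:450],None,fx=4,fy=4,interpolation=cv2.INTER_CUBIC))
E
```

```text
t 13.7 tcp [556.28  57.39 156.56] yaw -0.1803 tilt [ 0.0025 -0.    ] press frame -120.7 0.2 -0.002 F [-0.2  0.2  0.6] open 0.5
```

View pics/d11.png

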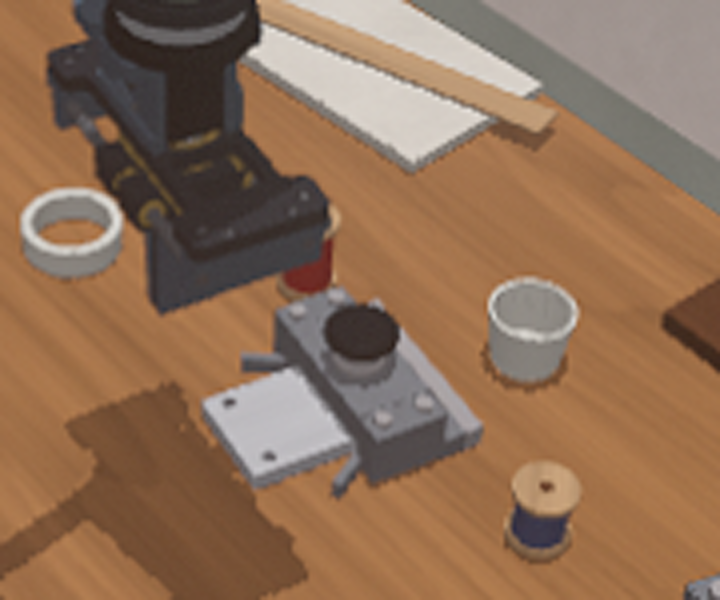

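View pics/w11.png

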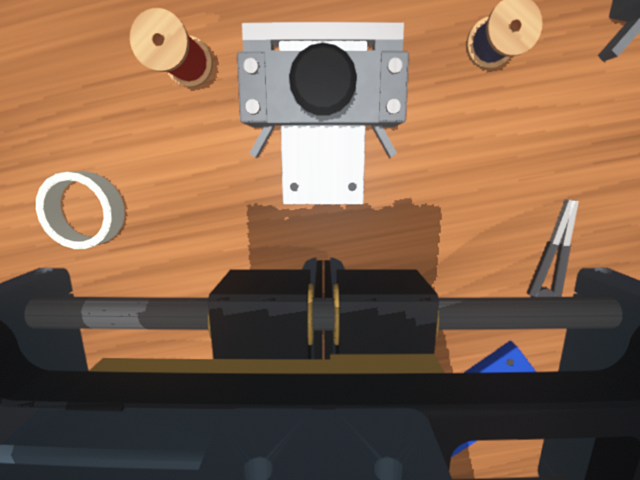

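The cap is back at the same place in the side view (360,332) as before the press, and the plate is square. In the wrist view its rear edge is at row 205, columns 282–364. One last check of the rear edge before I hand in.

```bash
python3 - <<'E'
from h import *
im=get_image("wrist")
print(press(ray(im,[(281.5,204.5),(364.5,204.5)],14)[:,:2]).round(1))
print(finish_job())
E
```

```text
[[-90.5  35.8]
 [-90.8 -36.6]]
the job is handed in; nothing more can be done
None
```

The plate is home against the back stop, the plunger has been pressed onto the blank and is back up, and the job is handed in. No verdict was reported.

- **Pushing:** I pushed the small silver plate along the table with both fingertips, in a gentle arc that squared it to the press. At the stop it stopped moving while the force climbed to about 10 N. The view behind the bridge showed the plate reaching the bar.
- **Plate position:** After pressing, the rear edge measured -90.5 to -90.8 mm in the press frame, where -90 is home. It was centred to about 0.4 mm and square to within 0.01 rad. The reading before pressing was -89.3 to -89.5 mm, and the 1 mm difference is within the cameras' accuracy.
- **Plunger:** I pressed the cap with closed fingers until it stopped firmly about 10 mm down, where the force rose from 4 to 14 N. I held it about 0.3 s and lifted off. The side view then showed the cap back at its starting height.
- **Other objects:** The spools, cup, tape and snips looked unmoved in the pictures. I did not measure them, and I did not check the bead dish and awl at the end, but the arm never went near them.

One reading disagreed: the bridge screws put the press's centre about 2 mm further along x than the cap did. The guides and the bridge edge agreed with the cap to within about 1 mm, so I used the cap position. The fingers pressed about 1.8 mm off the cap's centre. The job finished at about 14 s of the 64 s allowed.

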